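# Set the saw bench's length stop to full length

## Robot

A 7-joint arm with a two-finger parallel gripper is mounted at the origin on the work surface. World frame = base frame: x ahead of the robot, y to its left, z up, the work surface at z = 0. Lengths are in m, angles in rad, forces in N, time in s.
With the tool pointing down it reaches from about 0.4 to 0.75 m from the base axis. Payload 19.5 kg.
Tool frame: the origin (TCP) lies on the centre line of the jaws, within the pads' length; the fingertips stand 8 mm ahead of it and the grasp point (between the pads) lies 11 mm behind it (env.tcp_to_tips is the distance from the TCP to the fingertips, in m); x points along the fingers, z is the direction in which the jaws open and shut, and the axes are right-handed (so a half turn about x gives the same grasp; the last joint's range is limited). The gripper opens to 85 mm and grips with 20 to 120 N. Pads are 22 mm wide; open, the fingers measure 114 mm over their backs; the gripper's body (76 mm by 85 mm) begins 54 mm behind the grasp point. The pads swing forward as they close: fully open they stand 13 mm farther back than shut.
Start: joints at [1.091, 0.707, -0.028, 1.485, 0.022, 0.951, -0.075], TCP at [0.244, -0.521, 0.212] pointing down, gripper open.
Joint ranges: [-2.71, 2.71], [-0.32, 2.16], [-1.57, 1.52], [0, 2.45], [-1.46, 4.6], [0, 2.02], [-2.83, 2.83]. Speed limits (rad/s): [1.89, 1.89, 2.57, 2.57, 3.01, 3.01, 3.01].

## Interface

Orientations are given as a rotation vector (axis times angle).
In Python, from bench import env, optics gives the robot as it stands. The module is installed in compiled form; this text tells all that it offers.
- The arm moves only by the tool play_rows, never from a script. Its argument "series" is a list of rows, each an object with "fingers": the finger opening in mm, from 0 to 85.4; "translation": the shift along the tool's x, y, z in mm, a list of three; "dr": the turn, a rotation vector about the tool's x, y, z in rad, a list of three. A call has exactly 8 rows; each row is the pose to reach, as a shift and turn from the pose commanded when the call began, along the tool's axes at that moment; what a row does not reach only later rows make up. A row lasts 1/8 s, in which the tool goes at most 62.5 mm and 10.7 degrees, less where a joint would pass 70% of its speed; a pose out of reach is approached as far as the arm can. A call with a gripper value outside its range is refused whole. The fingers move at their own pace and stop on an object; "force" is the grip in N (left out, the last holds). Time passes only in rows, so rows that repeat a pose let the fingers close, or fill a call up. It gives the time, the measured TCP pose, the force and the opening at its end, in the units of the state.
- env.observe(): the state, without advancing time (a new reading comes with each control period).
- optics.capture(name): name is "scene" or "top"; returns a dict with "img" (384x512x3 uint8, blue, green, red), "depth" (384x512 float32, m along the optical axis (not along the pixel's ray), 0 where there is no reading), "fx", "fy", "cx", "cy" (pixels), "k1" (the pictures are not rectified: a ray, as slopes to the right and down, at radius r is drawn at 1 + k1 r^2 times it, then the intrinsics apply), "R" (3x3) and "t" (3): a world point X has camera coordinates R X + t. Camera axes: x right, y down, z forward; pixel columns grow to the right and rows downward; lengths in m; the calibration is good to about 2 mm. A picture is of the moment at which its call begins.
- env.hand_in(): hands the job in, once; it reports no verdict.
The state is a dict: "time_s": time; "qpos": joint angles; "qd": joint speeds; "joint_torque": joint torques, N m; "tool_pos": TCP position; "orientation": TCP orientation; "ft_force": force on the tool from outside, world axes, zero at the start; "moment": the same for the moment, N m; "width": finger opening in m.
Only numpy, scipy, OpenCV 4.12 (cv2) and the standard library are available. Lean on these libraries where they do the work, as an engineer would, in place of code of your own. Each camera call takes 0.05 s, during which the arm holds its last target. There are 200 camera calls.

## Task

The length stop on the saw bench's rail is locked at its short end. With the fingertips, press its release button down and, holding it down, push the stop carriage along the rail until it meets the end stop; then let go so that the button springs up and the carriage is locked there. Do not pick up or disturb the other things on the bench.

Things in the scene. Friction and masses are not known exactly. Their poses are not given: they have to be found in the camera images.
- rail: the length-stop rail, fixed to the bench: an aluminium profile 45 mm wide, 40 mm high, 374 mm long, with steel teeth along the side facing the robot. Origin on the bench surface under the rail's centre line; y runs along the rail, towards the end stop (the way to push the carriage); z up. At its -y end, where the carriage is parked, a dark plate 46 mm high closes it.
- end_stop (a point): centre of the end stop's face that the carriage meets: a dark steel block across the rail's +y end, 92 mm wide, 20 mm thick, 58 mm high. This point is 29 mm above the bench, 121 mm along the rail's +y from its origin. The carriage's leading edge meets it at the end.
- carriage (a joint): the carriage's place along the rail in m: 0 parked, 0.18 against the end stop (grows along the rail's +y); starts between 0 and 0.018. With the button up a pin catches in the teeth: the parked carriage is blocked at about 0.021, catches again every 20 mm on the way, and is locked in the last notch between 0.177 and 0.18. With the button down it slides with 2 to 4 N.
- carriage_deck (a point): centre of the carriage's deck, 57 mm above the bench: a grey painted saddle over the rail, 92 mm across it and 120 mm along it. A steel stop foot, 104 mm long and 9 to 39 mm above the bench, is fixed to its side facing the robot and reaches 90 mm from the rail's centre line. Same axes as the rail.
- release (a joint): how far the release button is pressed down in m: 0 up (locked), 0.007 fully down; the pin is free of the teeth from about 0.005. A spring pushes it back up: about 2 N at the first movement, 6 N fully down.
- button_top (a point): centre of the top face of the release button: a black ribbed rectangular cap on the carriage over the rail's centre line, 33 mm behind the deck's centre, 42 mm across the rail, 36 mm along it. Its top is 69 mm above the bench when up, 62 mm when fully down. Travels with the carriage. Same axes as the rail.
- push_wall (a point): middle of the top edge of the carriage's upright wall, on its face towards the button. The wall stands 34 mm above the deck (top 91 mm above the bench), 92 mm wide, 8 mm thick; the face is square to the rail, 20 mm along +y from the button's centre, so a fingertip holding the button down can push this face along the rail. Same axes as the rail.
- offcut: bystander: a loose timber offcut 45 x 100 x 38 mm; origin at the centre of its underside
- screw_jar: bystander: a loose clear jar of 54 mm diameter, 70 mm high; origin at the centre of its underside
- tape_measure: bystander: a loose black tape measure 70 x 34 x 62 mm; origin at the centre of its underside
- glue: bystander: a loose white glue bottle of 50 mm diameter, 130 mm high; origin at the centre of its underside
- screwdriver: bystander: a loose screwdriver lying flat on the bench; its x axis runs along it
- wrench: bystander: a loose wrench lying flat on the bench; its x axis runs along it
- bit_block: bystander: a loose plywood block 50 x 80 x 22 mm with upright driver bits, 44 mm high in all; origin at the centre of its underside

How it is judged:
By the outcome, as a careful person would: the job done as asked, in the order asked, and still so for the second after the job is handed in, with the robot touching nothing.
It also fails if it takes over 32 s, if anything falls off the work surface, if the arm or the gripper's body presses on something with over 40 N, if the wrist force passes 120 N, or if a joint passes its speed limit or range.

## Working session

There is one attempt and no reset: what is moved stays moved. The work goes in short steps, Python scripts to look and compute and a tool call to move; the robot and the scene stay as the last step left them, time stands still between calls to the robot, and variables do not carry over. Pictures are saved under pics/ and viewed, about 8 in all and at most 12, crops included, and the job is handed in when it is done.

Besides the shell and the picture viewer there is one more tool, called after "Request:" as name([rows], argument=value, ...), one row to a line, values as JSON. play_rows: Moves the arm, as the interface text tells. Its arguments: {"type":"object","properties":{"series":{"type":"array"},"force":{"type":"number"}},"required":["series"]}

```bash
mkdir -p pics; cat > h.py <<'E'
import numpy as np, cv2
from bench import env, optics
def pts(c):
    h,w=c["depth"].shape
    u,v=np.meshgrid(np.arange(w),np.arange(h))
    K=np.array([[c["fx"],0,c["cx"]],[0,c["fy"],c["cy"]],[0,0,1]])
    # invert radial by iteration
    xd=(u-c["cx"])/c["fx"]; yd=(v-c["cy"])/c["fy"]; x,y=xd.copy(),yd.copy()
    for _ in range(8):
        s=1+c["k1"]*(x*x+y*y); x,y=xd/s,yd/s
    d=c["depth"]; P=np.stack([x*d,y*d,d],-1)
    W=(P-c["t"])@c["R"]; W[d<=0]=np.nan
    return W
E
python3 - <<'E'
from h import *
print(env.observe())
for n in("scene","top"):
    c=optics.capture(n); cv2.imwrite(f"pics/{n}0.png",c["img"]); np.savez(f"{n}0.npz",**c)
    print(n,c["fx"],c["k1"],-c["R"].T@c["t"])
E
```

```text
{'time_s': 0.0, 'qpos': array([ 1.09132559,  0.7070877 , -0.02761808,  1.48498702,  0.02195467,
        0.95094441, -0.07550175]), 'qd': array([-0.0015612 , -0.00060711, -0.00106392, -0.00145383, -0.0001068 ,
        0.00027928,  0.00128599]), 'joint_torque': array([ 2.89847194e-03, -8.83179617e+01,  1.23533618e+00, -2.36155504e+01,
        1.69043307e-02,  6.64960826e-03,  6.67136661e-06]), 'tool_pos': array([ 0.24363872, -0.52050516,  0.21153907]), 'orientation': array([ 0.88162298,  1.38602849, -0.88063132]), 'ft_force': array([-0.51839869, -0.3746853 ,  0.27365486]), 'moment': array([ 0.06188457, -0.03677224,  0.03827735]), 'width': 0.08549500788705557}
scene 459.3899250403293 0.05840434327026534 [ 1.11012321 -0.45408608  0.64389299]
top 400.80319529666275 -0.01377445783081308 [0.50178603 0.05514189 0.8880218 ]
```

View pics/top0.png

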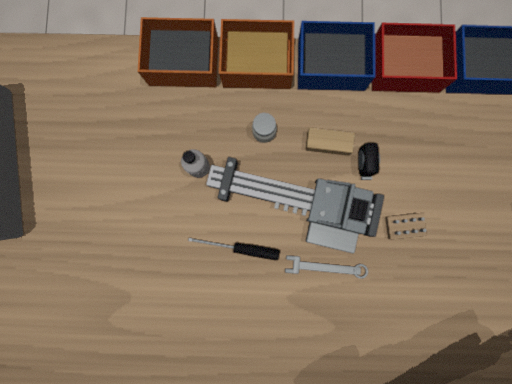

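View pics/scene0.png

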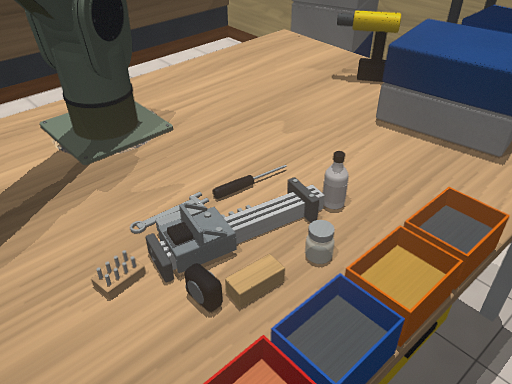

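The top view shows the end stop at (228,180), the deck around (330,203), the wall around (343,206), the black button at (359,210) and the dark end plate at (375,215). The glue bottle is at (194,162), just beyond the end stop. The scene view agrees.

```bash
python3 - <<'E'
from h import *
c=dict(np.load("top0.npz")); W=pts(c); im=c["img"]
for p in [(228,180),(330,203),(345,207),(359,210),(375,215),(334,238),(194,162),(450,300),(369,155)]: print(p,W[p[1],p[0]].round(4))
Z=W[...,2]; roi=np.zeros(Z.shape,bool); roi[150:255,205:390]=1
def rect(m,name):
    m=(m&roi).astype(np.uint8); n,l,s,ce=cv2.connectedComponentsWithStats(m)
    for i in range(1,n):
        if s[i,4]<40: continue
        q=W[l==i]; r=cv2.minAreaRect(q[:,:2].astype(np.float32))
        print(name,s[i,4],"rect",np.round(r[0],4),np.round(r[1],4),round(r[2],2),"med z",np.median(q[:,2]).round(4),"px",ce[i].round(1))
rect((Z>.052)&(Z<.0605),"z57 deck/stop58")
rect((Z>.064)&(Z<.075),"button69")
rect((Z>.083)&(Z<.1),"wall91")
rect((Z>.035)&(Z<.0425),"rail40")
rect((Z>.0435)&(Z<.05),"plate46")
rect(im.max(2)<45,"dark")
E
```

```text
(228, 180) [0.6053 0.131  0.0587]
(330, 203) [ 0.5624 -0.0823  0.0567]
(345, 207) [ 0.5537 -0.1098  0.0746]
(359, 210) [ 0.5485 -0.1392  0.0707]
(375, 215) [ 0.5401 -0.1781  0.0482]
(334, 238) [ 0.4902 -0.0942  0.0386]
(194, 162) [0.6345 0.196  0.1012]
(450, 300) [ 0.3622 -0.3526  0.0027]
(369, 155) [ 0.6644 -0.1621  0.063 ]
z57 deck/stop58 122 rect [ 0.6473 -0.1592] [0.0565 0.0266] 34.71 med z 0.0574 px [367.2 164. ]
z57 deck/stop58 358 rect [0.6107 0.1338] [0.0203 0.092 ] 77.75 med z 0.058 px [227.  177.7]
z57 deck/stop58 1225 rect [ 0.5644 -0.0788] [0.0659 0.0918] 77.56 med z 0.0576 px [328.1 201.7]
z57 deck/stop58 506 rect [ 0.5506 -0.1426] [0.0457 0.0921] 77.11 med z 0.0576 px [360.5 210.5]
button69 336 rect [ 0.5513 -0.1388] [0.0337 0.0422] 77.98 med z 0.0694 px [358.4 208.9]
wall91 265 rect [ 0.5583 -0.106 ] [0.0252 0.0919] 77.4 med z 0.0906 px [347.2 205.1]
rail40 252 rect [0.6163 0.16  ] [0.0295 0.0449] 77.52 med z 0.0406 px [215.3 175.9]
rail40 1624 rect [0.5844 0.0398] [0.1766 0.0598] 76.51 med z 0.0405 px [272.8 190.5]
rail40 71 rect [ 0.5473 -0.1714] [0.0066 0.0652] 77.38 med z 0.0404 px [370.9 212.2]
rail40 1020 rect [ 0.4923 -0.0908] [0.104  0.0441] 77.84 med z 0.0395 px [332.3 237. ]
plate46 358 rect [ 0.5416 -0.1815] [0.0182 0.0915] 77.15 med z 0.0465 px [376.3 214.6]
dark 411 rect [ 0.6549 -0.1666] [0.0578 0.0322] 0.81 med z nan px [368.7 162.3]
dark 297 rect [ 0.55   -0.1381] [0.0324 0.0401] 76.74 med z 0.0695 px [358.4 209.5]
dark 385 rect [0.46   0.0689] [0.0972 0.021 ] 84.2 med z 0.0244 px [254.1 249.6]
```

```bash
python3 - <<'E'
import cv2
a=cv2.imread("pics/top0.png")[150:260,200:400]; cv2.imwrite("pics/crop1.png",cv2.resize(a,None,fx=4,fy=4,interpolation=cv2.INTER_CUBIC))
E
```

```text
(no output)
```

View pics/crop1.png

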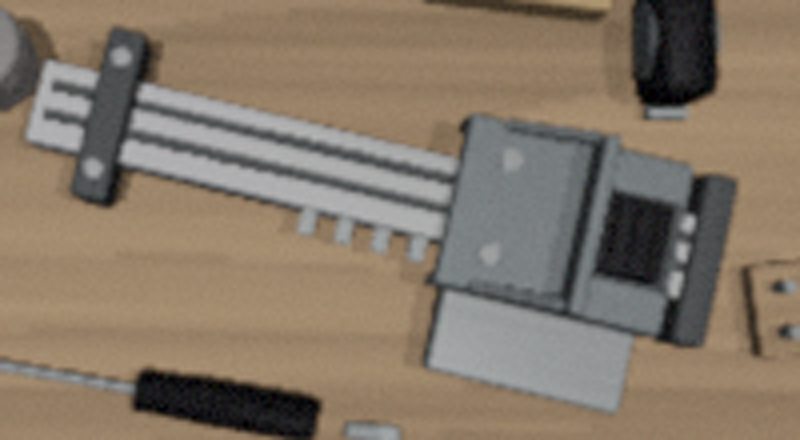

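```bash
cat >> h.py <<'E'
from scipy.spatial.transform import Rotation as Ro
a=np.radians(77.6); U=np.array([np.cos(a),np.sin(a),0]); N=np.array([np.sin(a),-np.cos(a),0])
def plan(s,z,n=.568,sg=None):
    o=env.observe(); R=Ro.from_rotvec(o["orientation"]).as_matrix()
    if sg is None: sg=np.sign(R[:,2]@N)
    X=np.array([0,0,-1.]); Zt=sg*N; T=np.stack([X,np.cross(Zt,X),Zt],1)
    p=s*U+n*N+[0,0,z]; D=p-o["tool_pos"]
    print("t",o["time_s"],"tcp",o["tool_pos"].round(4),"s,n",(o["tool_pos"]@U).round(4),(o["tool_pos"]@N).round(4),"F",o["ft_force"].round(1),"w",o["width"])
    print("target",p.round(4),"trans mm",(R.T@D*1000).round(1),"dr",Ro.from_matrix(R.T@T).as_rotvec().round(4)); print(R.round(3))
E
python3 - <<'E'
from h import *
print(env.tcp_to_tips)
plan(-.0145,.13); plan(-.0145,.13,sg=1);plan(-.0145,.13,sg=-1)
E
```

```text
0.008
t 0.1 tcp [ 0.2437 -0.5205  0.2116] s,n -0.4561 0.3497 F [ 0.4  0.4 -0.4] w 0.08522116266058026
target [ 0.5516 -0.1361  0.13  ] trans mm [  81.8  441.9 -217.5] dr [-9.166e-01 -9.000e-04 -4.000e-04]
[[-0.     0.906  0.424]
 [ 0.001  0.424 -0.906]
 [-1.    -0.    -0.001]]
t 0.1 tcp [ 0.2437 -0.5205  0.2116] s,n -0.4561 0.3497 F [ 0.4  0.4 -0.4] w 0.08522116266058026
target [ 0.5516 -0.1361  0.13  ] trans mm [  81.8  441.9 -217.5] dr [-9.166e-01 -9.000e-04 -4.000e-04]
[[-0.     0.906  0.424]
 [ 0.001  0.424 -0.906]
 [-1.    -0.    -0.001]]
t 0.1 tcp [ 0.2437 -0.5205  0.2116] s,n -0.4561 0.3497 F [ 0.4  0.4 -0.4] w 0.08522116266058026
target [ 0.5516 -0.1361  0.13  ] trans mm [  81.8  441.9 -217.5] dr [ 2.225e+00 -5.000e-04  1.100e-03]
[[-0.     0.906  0.424]
 [ 0.001  0.424 -0.906]
 [-1.    -0.    -0.001]]
```

Request:
play_rows([
  {"fingers": 0, "translation": [0, 44, -22], "dr": [-0.09, 0, 0]},
  {"fingers": 0, "translation": [0, 88, -44], "dr": [-0.18, 0, 0]},
  {"fingers": 0, "translation": [0, 132, -65], "dr": [-0.27, 0, 0]},
  {"fingers": 0, "translation": [0, 176, -87], "dr": [-0.37, 0, 0]},
  {"fingers": 0, "translation": [0, 221, -109], "dr": [-0.46, 0, 0]},
  {"fingers": 0, "translation": [10, 265, -130], "dr": [-0.55, 0, 0]},
  {"fingers": 0, "translation": [20, 309, -152], "dr": [-0.64, 0, 0]},
  {"fingers": 0, "translation": [30, 353, -174], "dr": [-0.73, 0, 0]},
], force=60)

```text
time_s: 1.1
tool_pos: [0.4905, -0.2122, 0.1815]
orientation: [0.314, 1.548, -0.314]
ft_force: [0.0, -0.2, -0.0]
width: 0.0002
```

```bash
python3 -c "
from h import *
plan(-.0145,.12)"
```

```text
t 1.1 tcp [ 0.4905 -0.2122  0.1815] s,n -0.1019 0.5246 F [ 0.  -0.2 -0. ] w 0.00020869017586596088
target [ 0.5516 -0.1361  0.12  ] trans mm [61.5 93.9 26.7] dr [-0.1838 -0.0003 -0.    ]
[[-0.     0.39   0.921]
 [ 0.     0.921 -0.39 ]
 [-1.    -0.    -0.   ]]
```

Request:
play_rows([
  {"fingers": 0, "translation": [5, 24, 7], "dr": [-0.05, 0, 0]},
  {"fingers": 0, "translation": [15, 48, 14], "dr": [-0.1, 0, 0]},
  {"fingers": 0, "translation": [30, 72, 20], "dr": [-0.15, 0, 0]},
  {"fingers": 0, "translation": [45, 94, 27], "dr": [-0.184, 0, 0]},
  {"fingers": 0, "translation": [61, 94, 27], "dr": [-0.184, 0, 0]},
  {"fingers": 0, "translation": [61, 94, 27], "dr": [-0.184, 0, 0]},
  {"fingers": 0, "translation": [61, 94, 27], "dr": [-0.184, 0, 0]},
  {"fingers": 0, "translation": [61, 94, 27], "dr": [-0.184, 0, 0]},
])

```text
time_s: 2.1
tool_pos: [0.5516, -0.1379, 0.1216]
orientation: [0.172, 1.563, -0.172]
ft_force: [-0.8, -0.5, -0.1]
width: -0.0
```

```bash
python3 -c "
from h import *
plan(-.0145,.0775)
c=optics.capture('scene'); cv2.imwrite('pics/s2.png',cv2.resize(c['img'][150:300,100:300],None,fx=4,fy=4))"
```

```text
t 2.1 tcp [ 0.5516 -0.1379  0.1216] s,n -0.0162 0.5683 F [-0.8 -0.5 -0.1] w -3.951904577764643e-05
target [ 0.5516 -0.1361  0.0775] trans mm [44.1  1.7 -0.4] dr [-0.003   0.0007 -0.    ]
[[ 0.001  0.218  0.976]
 [-0.     0.976 -0.218]
 [-1.     0.     0.001]]
```

View pics/s2.png

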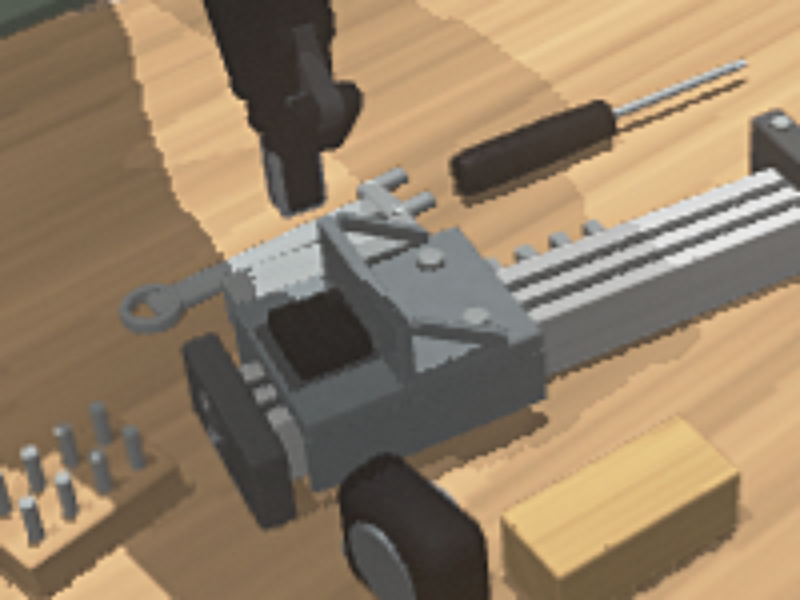

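The crop shows the closed tips above the black button (320,335), behind the wall and clear of everything. Next I press straight down.

Request:
play_rows([
  {"fingers": 0, "translation": [15, 1, 0], "dr": [0, 0, 0]},
  {"fingers": 0, "translation": [30, 1, 0], "dr": [0, 0, 0]},
  {"fingers": 0, "translation": [38, 1, 0], "dr": [0, 0, 0]},
  {"fingers": 0, "translation": [42, 1, 0], "dr": [0, 0, 0]},
  {"fingers": 0, "translation": [45, 1, 0], "dr": [0, 0, 0]},
  {"fingers": 0, "translation": [48, 1, 0], "dr": [0, 0, 0]},
  {"fingers": 0, "translation": [50, 1, 0], "dr": [0, 0, 0]},
  {"fingers": 0, "translation": [50, 1, 0], "dr": [0, 0, 0]},
])

```text
time_s: 3.15
tool_pos: [0.5516, -0.1367, 0.071]
orientation: [0.172, 1.564, -0.172]
ft_force: [-0.0, -0.0, 0.1]
width: -0.0002
```

```bash
python3 -c "
from h import *
plan(-.0145,.069)"
```

```text
t 3.15 tcp [ 0.5516 -0.1367  0.071 ] s,n -0.015 0.5681 F [-0.  -0.   0.1] w -0.0002427330781808484
target [ 0.5516 -0.1361  0.069 ] trans mm [ 2.   0.5 -0.1] dr [-0.0026 -0.0001 -0.    ]
[[-0.     0.217  0.976]
 [ 0.     0.976 -0.217]
 [-1.     0.    -0.   ]]
```

```bash
python3 -c "
from h import *
c=optics.capture('scene'); cv2.imwrite('pics/s3.png',cv2.resize(c['img'][170:290,120:280],None,fx=5,fy=5))
c=optics.capture('top');W=pts(c);print(W[190:225:5,350:372:4].round(3)[...,2]);print(env.observe()['ft_force'],env.observe()['moment'])"
```

```text
[[0.088 0.089 0.059 0.284 0.302 0.37 ]
 [0.091 0.057 0.06  0.288 0.307 0.368]
 [0.092 0.072 0.223 0.287 0.307 0.368]
 [0.09  0.07  0.11  0.287 0.305 0.367]
 [0.069 0.069 0.097 0.28  0.3   0.367]
 [0.07  0.072 0.069 0.223 0.288 0.357]
 [0.057 0.058 0.141 0.155 0.196 0.288]]
[ 0.20270262  0.25770343 -0.72761931] [-0.01114914 -0.00917151 -0.01273138]
```

View pics/s3.png

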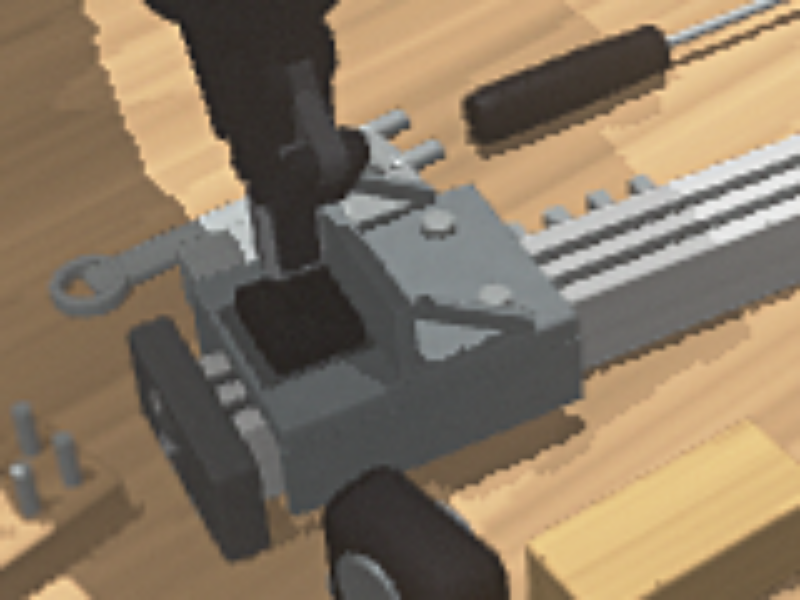

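```bash
python3 -c "
from h import *
o=env.observe()
print(o['tool_pos'],o['qpos'].round(3))
c=optics.capture('scene');W=pts(c)
S=W@U;Nn=W@N
for v in range(204,236,3): print(v,[(round(float(S[v,u]),3),round(float(Nn[v,u]),3),round(float(W[v,u,2]),3)) for u in (172,176,180,184)])"
```

```text
[ 0.55165839 -0.13663587  0.07107389] [ 0.275  0.894 -0.174  1.654  0.237  0.614 -0.248]
204 [(-0.025, 0.583, 0.146), (-0.027, 0.613, 0.167), (-0.027, 0.631, 0.18), (-0.02, 0.631, 0.177)]
207 [(-0.026, 0.584, 0.14), (-0.027, 0.61, 0.159), (-0.026, 0.627, 0.171), (-0.016, 0.617, 0.16)]
210 [(-0.026, 0.582, 0.132), (-0.026, 0.605, 0.149), (-0.022, 0.611, 0.151), (-0.011, 0.599, 0.138)]
213 [(-0.025, 0.574, 0.119), (-0.027, 0.603, 0.141), (nan, nan, nan), (0.005, 0.548, 0.087)]
216 [(-0.026, 0.574, 0.112), (-0.021, 0.581, 0.115), (-0.014, 0.581, 0.112), (-0.004, 0.575, 0.104)]
219 [(-0.025, 0.57, 0.102), (-0.022, 0.583, 0.11), (-0.013, 0.579, 0.103), (-0.005, 0.574, 0.096)]
222 [(-0.026, 0.569, 0.094), (-0.022, 0.58, 0.101), (-0.015, 0.581, 0.099), (0.006, 0.541, 0.058)]
225 [(-0.017, 0.535, 0.057), (-0.021, 0.576, 0.091), (-0.008, 0.556, 0.068), (-0.001, 0.56, 0.069)]
228 [(-0.024, 0.558, 0.07), (-0.017, 0.56, 0.068), (-0.01, 0.562, 0.067), (-0.005, 0.567, 0.068)]
231 [(-0.027, 0.564, 0.069), (-0.02, 0.565, 0.067), (-0.014, 0.571, 0.068), (-0.008, 0.575, 0.068)]
234 [(-0.03, 0.571, 0.069), (-0.023, 0.574, 0.068), (-0.017, 0.579, 0.069), (-0.011, 0.581, 0.068)]
```

```bash
python3 -c "
from h import *
c=optics.capture('scene');W=pts(c);S=W@U;Nn=W@N
for v in range(180,212,3): print(v,[(round(float(S[v,u]),3),round(float(Nn[v,u]),3),round(float(W[v,u,2]),3)) for u in (180,184,188,192)])
m=(abs(S+.01)<.05)&(abs(Nn-.568)<.03)&(W[...,2]>.085)
for lo in np.arange(.085,.2,.01):
    q=m&(W[...,2]>lo)&(W[...,2]<=lo+.01); 
    if q.sum()>3: print(round(lo,3),q.sum(),np.percentile(S[q],[2,50,98]).round(3),np.percentile(Nn[q],[2,50,98]).round(3))
print(W[...,2][m&(S<-.006)].min())
"
```

```text
180 [(-0.013, 0.607, 0.207), (-0.007, 0.607, 0.205), (0.095, 0.34, -0.003), (0.104, 0.342, -0.005)]
183 [(-0.014, 0.606, 0.201), (-0.009, 0.61, 0.201), (0.088, 0.357, 0.002), (0.098, 0.356, -0.003)]
186 [(-0.016, 0.609, 0.197), (-0.009, 0.61, 0.196), (0.084, 0.365, -0.0), (0.092, 0.37, -0.0)]
189 [(-0.017, 0.61, 0.193), (-0.011, 0.612, 0.191), (0.081, 0.372, -0.003), (0.088, 0.38, -0.001)]
192 [(-0.018, 0.613, 0.189), (-0.012, 0.615, 0.188), (0.076, 0.384, -0.002), (0.083, 0.391, 0.0)]
195 [(-0.019, 0.614, 0.184), (-0.015, 0.62, 0.186), (-0.005, 0.611, 0.176), (0.075, 0.409, 0.007)]
198 [(-0.019, 0.612, 0.176), (-0.017, 0.624, 0.183), (-0.01, 0.624, 0.181), (-0.005, 0.63, 0.183)]
201 [(-0.025, 0.627, 0.182), (-0.019, 0.629, 0.182), (-0.012, 0.628, 0.178), (-0.006, 0.631, 0.178)]
204 [(-0.027, 0.63, 0.18), (-0.02, 0.63, 0.177), (-0.012, 0.627, 0.171), (0.032, 0.522, 0.079)]
207 [(-0.026, 0.628, 0.172), (-0.016, 0.617, 0.159), (-0.008, 0.613, 0.153), (0.03, 0.526, 0.075)]
210 [(-0.021, 0.61, 0.15), (-0.012, 0.601, 0.14), (0.035, 0.486, 0.036), (0.042, 0.491, 0.037)]
0.085 112 [-0.025  0.007  0.012] [0.547 0.574 0.597]
0.095 54 [-0.026 -0.02  -0.004] [0.565 0.579 0.584]
0.105 55 [-0.026 -0.019 -0.006] [0.565 0.581 0.584]
0.115 39 [-0.026 -0.021 -0.008] [0.563 0.579 0.583]
0.125 19 [-0.029 -0.027 -0.014] [0.556 0.569 0.593]
0.135 43 [-0.028 -0.027 -0.017] [0.542 0.577 0.596]
0.145 28 [-0.031 -0.026 -0.019] [0.572 0.584 0.595]
0.155 62 [-0.032 -0.029  0.002] [0.555 0.584 0.586]
0.165 65 [-0.032 -0.029  0.001] [0.554 0.585 0.596]
0.175 49 [-0.034 -0.029  0.003] [0.556 0.586 0.597]
0.185 95 [-0.034 -0.03   0.004] [0.556 0.585 0.597]
0.195 36 [-0.034 -0.026  0.004] [0.575 0.585 0.596]
0.0872955645697565
```

Tool_pos puts the tips at 63 mm, but the wrist feels no contact and the camera shows them at about 89 mm. I trust the camera and force reading, so I keep descending gently until I feel the button.

Request:
play_rows([
  {"fingers": 0, "translation": [5, 0, 0], "dr": [0, 0, 0]},
  {"fingers": 0, "translation": [10, 0, 0], "dr": [0, 0, 0]},
  {"fingers": 0, "translation": [14, 0, 0], "dr": [0, 0, 0]},
  {"fingers": 0, "translation": [16, 0, 0], "dr": [0, 0, 0]},
  {"fingers": 0, "translation": [18, 0, 0], "dr": [0, 0, 0]},
  {"fingers": 0, "translation": [20, 0, 0], "dr": [0, 0, 0]},
  {"fingers": 0, "translation": [21, 0, 0], "dr": [0, 0, 0]},
  {"fingers": 0, "translation": [21, 0, 0], "dr": [0, 0, 0]},
])

```text
time_s: 4.35
tool_pos: [0.5516, -0.1367, 0.05]
orientation: [0.172, 1.564, -0.172]
ft_force: [0.5, -0.6, -0.8]
width: 0.0001
```

Request:
play_rows([
  {"fingers": 0, "translation": [1, 0, 0], "dr": [0, 0, 0]},
  {"fingers": 0, "translation": [2, 0, 0], "dr": [0, 0, 0]},
  {"fingers": 0, "translation": [2, 0, 0], "dr": [0, 0, 0]},
  {"fingers": 0, "translation": [3, 0, 0], "dr": [0, 0, 0]},
  {"fingers": 0, "translation": [3, 0, 0], "dr": [0, 0, 0]},
  {"fingers": 0, "translation": [4, 0, 0], "dr": [0, 0, 0]},
  {"fingers": 0, "translation": [4, 0, 0], "dr": [0, 0, 0]},
  {"fingers": 0, "translation": [4, 0, 0], "dr": [0, 0, 0]},
])

```text
time_s: 5.35
tool_pos: [0.5517, -0.1366, 0.046]
orientation: [0.172, 1.564, -0.172]
ft_force: [0.0, -0.6, 4.1]
width: -0.0002
```

```bash
python3 -c "
from h import *
plan(-.0145,.046)
c=optics.capture('scene');W=pts(c);S=W@U;Nn=W@N
for v in range(219,243,3): print(v,[(round(float(S[v,u]),3),round(float(Nn[v,u]),3),round(float(W[v,u,2]),3)) for u in (172,176,180,184)])
cv2.imwrite('pics/s4.png',cv2.resize(c['img'][170:290,120:280],None,fx=5,fy=5))"
```

```text
t 5.35 tcp [ 0.5517 -0.1366  0.046 ] s,n -0.015 0.5681 F [ 0.  -0.6  4.1] w -0.0001692308987331874
target [ 0.5516 -0.1361  0.046 ] trans mm [ 0.   0.5 -0.1] dr [-0.0026  0.     -0.0001]
[[ 0.     0.217  0.976]
 [ 0.     0.976 -0.217]
 [-1.     0.     0.   ]]
219 [(-0.028, 0.58, 0.111), (-0.027, 0.599, 0.124), (-0.027, 0.621, 0.141), (-0.02, 0.619, 0.137)]
222 [(-0.026, 0.571, 0.096), (-0.027, 0.596, 0.115), (-0.025, 0.611, 0.126), (-0.014, 0.599, 0.112)]
225 [(-0.026, 0.567, 0.085), (-0.022, 0.579, 0.093), (-0.016, 0.581, 0.091), (-0.008, 0.58, 0.087)]
228 [(-0.026, 0.566, 0.077), (-0.022, 0.574, 0.082), (-0.016, 0.581, 0.085), (-0.009, 0.582, 0.082)]
231 [(-0.025, 0.558, 0.063), (-0.022, 0.574, 0.075), (-0.017, 0.581, 0.078), (-0.01, 0.582, 0.076)]
234 [(-0.028, 0.566, 0.064), (-0.023, 0.574, 0.068), (-0.016, 0.574, 0.064), (-0.009, 0.576, 0.063)]
237 [(-0.031, 0.574, 0.064), (-0.026, 0.58, 0.066), (-0.019, 0.581, 0.064), (-0.013, 0.585, 0.064)]
240 [(-0.032, 0.574, 0.057), (-0.028, 0.585, 0.064), (-0.021, 0.587, 0.062), (-0.015, 0.589, 0.061)]
```

View pics/s4.png

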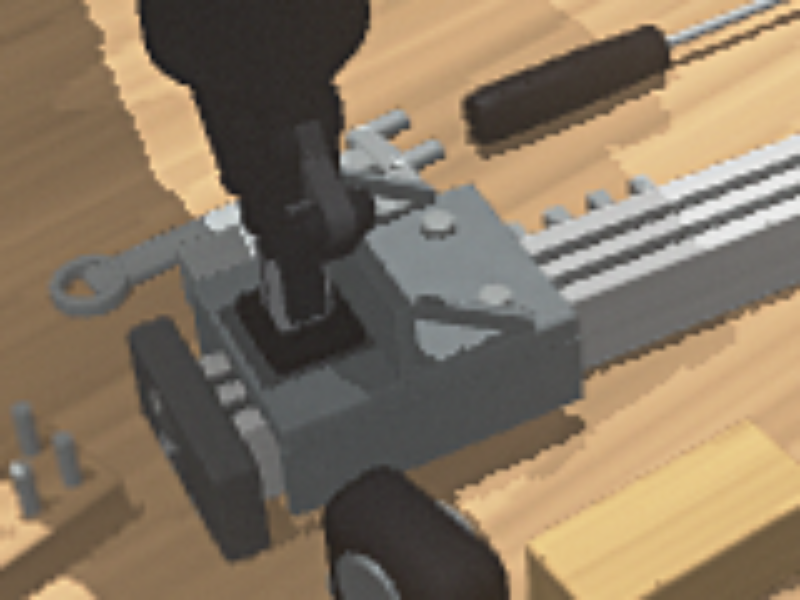

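The tips now stand on the button at (300,320), pressed about 4 mm with 4 N. I press it to the bottom.

Request:
play_rows([
  {"fingers": 0, "translation": [1, 0, 0], "dr": [0, 0, 0]},
  {"fingers": 0, "translation": [2, 0, 0], "dr": [0, 0, 0]},
  {"fingers": 0, "translation": [2.5, 0, 0], "dr": [0, 0, 0]},
  {"fingers": 0, "translation": [3, 0, 0], "dr": [0, 0, 0]},
  {"fingers": 0, "translation": [3.3, 0, 0], "dr": [0, 0, 0]},
  {"fingers": 0, "translation": [3.3, 0, 0], "dr": [0, 0, 0]},
  {"fingers": 0, "translation": [3.3, 0, 0], "dr": [0, 0, 0]},
  {"fingers": 0, "translation": [3.3, 0, 0], "dr": [0, 0, 0]},
])

```text
time_s: 6.4
tool_pos: [0.5517, -0.1367, 0.0428]
orientation: [0.172, 1.564, -0.172]
ft_force: [0.2, -0.5, 7.2]
width: 0.0002
```

Request:
play_rows([
  {"fingers": 0, "translation": [0.3, 3, 0], "dr": [0, 0, 0]},
  {"fingers": 0, "translation": [0.3, 6, 0], "dr": [0, 0, 0]},
  {"fingers": 0, "translation": [0.3, 9, 0], "dr": [0, 0, 0]},
  {"fingers": 0, "translation": [0.3, 12, 0], "dr": [0, 0, 0]},
  {"fingers": 0, "translation": [0.3, 16, 0], "dr": [0, 0, 0]},
  {"fingers": 0, "translation": [0.3, 20, 0], "dr": [0, 0, 0]},
  {"fingers": 0, "translation": [0.3, 25, 0], "dr": [0, 0, 0]},
  {"fingers": 0, "translation": [0.3, 30, 0], "dr": [0, 0, 0]},
])

```text
time_s: 7.4
tool_pos: [0.558, -0.1076, 0.0427]
orientation: [0.172, 1.564, -0.173]
ft_force: [-1.7, -1.8, 12.4]
width: -0.0001
```

```bash
cat >> h.py <<'E'
def carr(tag):
    plan(.16,.0425)
    c=optics.capture('scene'); cv2.imwrite(f'pics/{tag}.png',cv2.resize(c['img'][130:290,120:345],None,fx=3.5,fy=3.5))
    c=optics.capture('top'); cv2.imwrite(f'pics/{tag}t.png',c['img']); W=pts(c); S=W@U; Nn=W@N; Z=W[...,2]
    b=(abs(Nn-.568)<.04)&(S>-.05)&(S<.27)
    d=b&(Z>.053)&(Z<.062); x=S[d]; print("deck/stop s hist",{round(k*.005,3):int(n) for k,n in enumerate(np.histogram(x,np.arange(-.05,.27,.005))[0],-10) if n>0})
E
python3 -c "
from h import *
carr('p5')"
```

```text
t 7.4 tcp [ 0.558  -0.1076  0.0427] s,n 0.0147 0.5681 F [-1.7 -1.8 12.4] w -8.675787708773345e-05
target [0.5891 0.0343 0.0425] trans mm [ 1.000e-01  1.453e+02 -5.000e-01] dr [-0.0029 -0.0001  0.0005]
[[-0.     0.218  0.976]
 [-0.     0.976 -0.218]
 [-1.    -0.001 -0.   ]]
deck/stop s hist {0.015: 19, 0.02: 30, 0.025: 29, 0.04: 60, 0.045: 86, 0.05: 92, 0.055: 91, 0.06: 88, 0.065: 93, 0.07: 87, 0.075: 86, 0.08: 79, 0.085: 87, 0.09: 92, 0.095: 90, 0.1: 96, 0.105: 49, 0.25: 68, 0.255: 89, 0.26: 80}
```

The carriage moves with the tool: its deck edge went from 0.078 to 0.108, past the blocking point. About 145 mm remain.

Request:
play_rows([
  {"fingers": 0, "translation": [0, 10, 0], "dr": [0, 0, 0]},
  {"fingers": 0, "translation": [0, 25, 0], "dr": [0, 0, 0]},
  {"fingers": 0, "translation": [0, 42, 0], "dr": [0, 0, 0]},
  {"fingers": 0, "translation": [0, 60, 0], "dr": [0, 0, 0]},
  {"fingers": 0, "translation": [0, 78, 0], "dr": [0, 0, 0]},
  {"fingers": 0, "translation": [0, 95, 0], "dr": [0, 0, 0]},
  {"fingers": 0, "translation": [0, 110, 0], "dr": [0, 0, 0]},
  {"fingers": 0, "translation": [0, 120, 0], "dr": [0, 0, 0]},
])

```text
time_s: 8.5
tool_pos: [0.5837, 0.0104, 0.0426]
orientation: [0.171, 1.565, -0.172]
ft_force: [-5.7, -1.7, 14.1]
width: 0.0002
```

```bash
python3 -c "
from h import *
carr('p6')"
```

```text
t 8.5 tcp [0.5837 0.0104 0.0426] s,n 0.1355 0.5678 F [-5.7 -1.7 14.1] w 0.00016213810262730524
target [0.5891 0.0343 0.0425] trans mm [ 0.1 24.5  0.1] dr [-0.0021 -0.0012  0.0004]
[[-0.001  0.217  0.976]
 [-0.     0.976 -0.217]
 [-1.    -0.    -0.001]]
deck/stop s hist {0.17: 1, 0.175: 10, 0.18: 22, 0.185: 32, 0.19: 46, 0.195: 56, 0.2: 65, 0.205: 75, 0.21: 87, 0.215: 90, 0.22: 86, 0.225: 63, 0.25: 69, 0.255: 86, 0.26: 83}
```

Request:
play_rows([
  {"fingers": 0, "translation": [0, 5, 0], "dr": [0, 0, 0]},
  {"fingers": 0, "translation": [0, 10, 0], "dr": [0, 0, 0]},
  {"fingers": 0, "translation": [0, 14, 0], "dr": [0, 0, 0]},
  {"fingers": 0, "translation": [0, 17, 0], "dr": [0, 0, 0]},
  {"fingers": 0, "translation": [0, 20, 0], "dr": [0, 0, 0]},
  {"fingers": 0, "translation": [0, 22, 0], "dr": [0, 0, 0]},
  {"fingers": 0, "translation": [0, 24, 0], "dr": [0, 0, 0]},
  {"fingers": 0, "translation": [0, 26, 0], "dr": [0, 0, 0]},
])

```text
time_s: 9.6
tool_pos: [0.589, 0.0339, 0.0426]
orientation: [0.171, 1.566, -0.174]
ft_force: [-5.7, -7.8, 15.9]
width: -0.0001
```

```bash
python3 -c "
from h import *
carr('p7')"
```

```text
t 9.6 tcp [0.589  0.0339 0.0426] s,n 0.1596 0.568 F [-5.7 -7.8 15.9] w -0.0001009539470847044
target [0.5891 0.0343 0.0425] trans mm [ 0.1  0.4 -0. ] dr [-0.0032 -0.0015  0.0022]
[[-0.002  0.218  0.976]
 [-0.002  0.976 -0.218]
 [-1.    -0.002 -0.001]]
deck/stop s hist {0.21: 7, 0.215: 20, 0.22: 25, 0.225: 31, 0.23: 48, 0.235: 62, 0.24: 68, 0.245: 83, 0.25: 78, 0.255: 87, 0.26: 85}
```

Request:
play_rows([
  {"fingers": 0, "translation": [0, 0.5, 0], "dr": [0, 0, 0]},
  {"fingers": 0, "translation": [0, 1, 0], "dr": [0, 0, 0]},
  {"fingers": 0, "translation": [0, 1.5, 0], "dr": [0, 0, 0]},
  {"fingers": 0, "translation": [0, 2, 0], "dr": [0, 0, 0]},
  {"fingers": 0, "translation": [0, 2.5, 0], "dr": [0, 0, 0]},
  {"fingers": 0, "translation": [0, 3, 0], "dr": [0, 0, 0]},
  {"fingers": 0, "translation": [0, 3, 0], "dr": [0, 0, 0]},
  {"fingers": 0, "translation": [0, 3, 0], "dr": [0, 0, 0]},
])

```text
time_s: 10.7
tool_pos: [0.5903, 0.0365, 0.0427]
orientation: [0.171, 1.564, -0.174]
ft_force: [-3.0, -8.0, 12.8]
width: -0.0001
```

```bash
python3 -c "
from h import *
carr('p8')"
```

```text
t 10.7 tcp [0.5903 0.0365 0.0427] s,n 0.1624 0.5687 F [-3.  -8.  12.8] w -0.0001380349582239498
target [0.5891 0.0343 0.0425] trans mm [ 0.2 -2.4 -0.7] dr [-0.0036 -0.0002  0.002 ]
[[-0.001  0.218  0.976]
 [-0.002  0.976 -0.218]
 [-1.    -0.002 -0.   ]]
deck/stop s hist {0.21: 1, 0.215: 9, 0.22: 19, 0.225: 26, 0.23: 41, 0.235: 53, 0.24: 61, 0.245: 72, 0.25: 77, 0.255: 87, 0.26: 81}
```

View pics/p8.png

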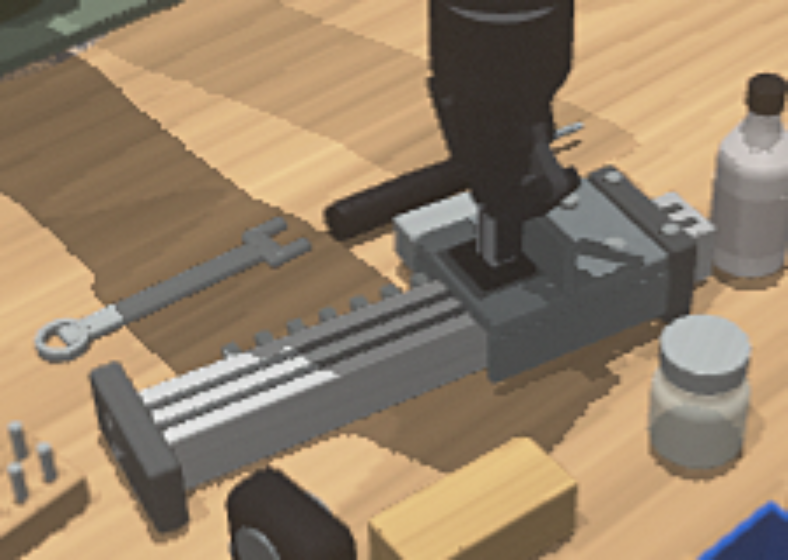

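The carriage looks butted against the end stop at (640,235). I push a little further to be sure it is home.

Request:
play_rows([
  {"fingers": 0, "translation": [0, 1, 0], "dr": [0, 0, 0]},
  {"fingers": 0, "translation": [0, 2, 0], "dr": [0, 0, 0]},
  {"fingers": 0, "translation": [0, 3, 0], "dr": [0, 0, 0]},
  {"fingers": 0, "translation": [0, 3.5, 0], "dr": [0, 0, 0]},
  {"fingers": 0, "translation": [0, 4, 0], "dr": [0, 0, 0]},
  {"fingers": 0, "translation": [0, 4.5, 0], "dr": [0, 0, 0]},
  {"fingers": 0, "translation": [0, 5, 0], "dr": [0, 0, 0]},
  {"fingers": 0, "translation": [0, 5, 0], "dr": [0, 0, 0]},
])

```text
time_s: 11.8
tool_pos: [0.5916, 0.0415, 0.0427]
orientation: [0.171, 1.564, -0.174]
ft_force: [-1.0, -7.6, 10.9]
width: -0.0
```

Request:
play_rows([
  {"fingers": 0, "translation": [0, 0.5, 0], "dr": [0, 0, 0]},
  {"fingers": 0, "translation": [0, 0.8, 0], "dr": [0, 0, 0]},
  {"fingers": 0, "translation": [0, 1, 0], "dr": [0, 0, 0]},
  {"fingers": 0, "translation": [0, 1.2, 0], "dr": [0, 0, 0]},
  {"fingers": 0, "translation": [0, 1.4, 0], "dr": [0, 0, 0]},
  {"fingers": 0, "translation": [0, 1.6, 0], "dr": [0, 0, 0]},
  {"fingers": 0, "translation": [0, 1.6, 0], "dr": [0, 0, 0]},
  {"fingers": 0, "translation": [0, 1.6, 0], "dr": [0, 0, 0]},
])

```text
time_s: 12.8
tool_pos: [0.5918, 0.0424, 0.0427]
orientation: [0.171, 1.564, -0.175]
ft_force: [-1.8, -11.3, 11.5]
width: 0.0
```

The tip has met the wall and the force is rising while the carriage stays put, so it is home. I lift straight up, without backing off first so I don't drag the carriage back.

Request:
play_rows([
  {"fingers": 0, "translation": [-3, 0, 0], "dr": [0, 0, 0]},
  {"fingers": 0, "translation": [-6, 0, 0], "dr": [0, 0, 0]},
  {"fingers": 0, "translation": [-10, 0, 0], "dr": [0, 0, 0]},
  {"fingers": 0, "translation": [-20, -3, 0], "dr": [0, 0, 0]},
  {"fingers": 0, "translation": [-40, -6, 0], "dr": [0, 0, 0]},
  {"fingers": 0, "translation": [-65, -6, 0], "dr": [0, 0, 0]},
  {"fingers": 0, "translation": [-95, -6, 0], "dr": [0, 0, 0]},
  {"fingers": 0, "translation": [-125, -6, 0], "dr": [0, 0, 0]},
])

```text
time_s: 13.8
tool_pos: [0.5905, 0.0388, 0.1687]
orientation: [0.172, 1.564, -0.171]
ft_force: [0.1, 1.1, 0.3]
width: 0.0
```

Request:
play_rows([
  {"fingers": 0, "translation": [0, -30, -20], "dr": [0, 0, 0]},
  {"fingers": 0, "translation": [0, -60, -40], "dr": [0, 0, 0]},
  {"fingers": 0, "translation": [0, -90, -60], "dr": [0, 0, 0]},
  {"fingers": 0, "translation": [0, -120, -80], "dr": [0, 0, 0]},
  {"fingers": 0, "translation": [0, -150, -90], "dr": [0, 0, 0]},
  {"fingers": 0, "translation": [0, -150, -90], "dr": [0, 0, 0]},
  {"fingers": 0, "translation": [0, -150, -90], "dr": [0, 0, 0]},
  {"fingers": 0, "translation": [0, -150, -90], "dr": [0, 0, 0]},
])

```text
time_s: 14.8
tool_pos: [0.4706, -0.0874, 0.1674]
orientation: [0.171, 1.564, -0.171]
ft_force: [0.1, -0.3, -0.4]
width: -0.0001
```

```bash
python3 - <<'E'
from h import *
print(env.observe()["ft_force"])
c=optics.capture("top"); W=pts(c); S=W@U; Nn=W@N; Z=W[...,2]; cv2.imwrite("pics/end.png",c["img"])
b=abs(Nn-.568)<.02
def q(m): print(m.sum(),np.percentile(S[m],[1,50,99]).round(4),np.median(Z[m]).round(4),np.percentile(Z[m],[5,95]).round(4))
k=b&(c["img"].max(2)<60)&(S>.1)&(S<.2)&(Z<.1); q(k)
q(b&(Z>.085)&(Z<.1)&(S>.1)&(S<.22))
q(b&(Z>.053)&(Z<.062)&(S>.19)&(S<.28))
E
```

```text
[ 0.06842568 -0.26666025 -0.37862436]
339 [0.141  0.1588 0.1777] 0.0696 [0.0608 0.072 ]
83 [0.1779 0.1817 0.1857] 0.0915 [0.0881 0.0929]
734 [0.1907 0.2298 0.2705] 0.0575 [0.0552 0.0602]
```

View pics/end.png

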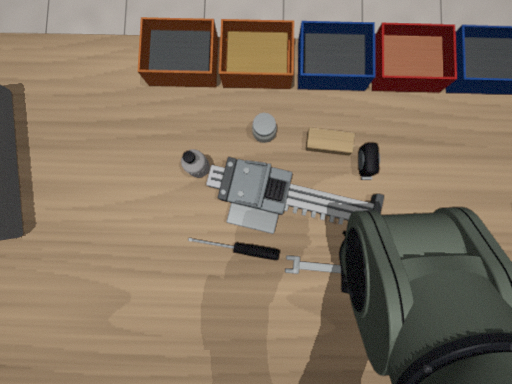

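The top view shows the carriage butted against the end stop at (228,178), with the button at (276,188) back up at 69.6 mm. The bystanders in view are where they were; the arm hides the bit block and part of the wrench.

```bash
python3 -c "
from h import *
print(env.hand_in())"
```

```text
the job is handed in; nothing more can be done
None
```

The stop carriage is locked against the end stop, and the job was handed in at about 15 s of the 32 s. With the closed fingertips I pressed the release button fully down, slid the carriage about 175 mm along the rail, and lifted straight off so the button sprang up.

**Last checks:**
- **Position:** the leading edge, worked out from the button's centre, is at 0.2524 m along the rail. The end stop's face measured 0.2528 m, so they meet within the calibration's 2 mm. At the end the push force rose while the carriage stayed put.
- **Lock:** the button top is back up at 69.6 mm, against 69 mm when locked. I did not push the carriage afterwards to test the lock.
- **Bystanders:** those in view had not moved in the last picture. The arm hid the bit block and part of the wrench, so those two were not checked at the end.
- **Contact:** the wrist force was about zero after lifting, and the arm stands clear.

**One disagreement:** the reported tool position put the fingertips about 26 mm lower than the camera and the contact force showed. I went by the camera and the force when lowering onto the button.

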